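# Check the pot, turn the heat to the clip, guard the control

### The job

Pick up the infrared thermometer, point its snout level at the middle of the pot's side from about a hand's breadth (100 mm) away, hold it still there for a good second, and lay it back flat on the bare worktop. Then turn the hob's heat lever so that it points at the steel clip on the dial's rim, and after that slide the guard fully home over the lever. Leave the pot, the lidded food box and the mug standing where they are.

Things in the scene. Friction and masses are not known exactly. Their poses are not given: they have to be found in the camera images.
- hob: Fixed hob: box 420 (x) x 360 (y) x 60 mm high, steel, black glass top (the deck, 60 mm above the worktop). Origin: centre of underside. Its -x side, turned to the robot, carries the controls: two rails 6 mm high along y at x = -197 and -53 mm, the lever's axis at (-125, 95) mm. The pot stands near (100, 0) mm. +y is to the robot's left.
- lever_hub (a point): Centre of the top of the black lever knob, on its vertical turning axis, 42 mm above the deck. The hub is 44 mm in diameter and 42 mm high.
- lever_tip (a point): Outer end of the lever, 50 mm from the turning axis, 28 mm above the deck. The lever is one straight bar from hub to this end, 14 mm wide, from 14 to 42 mm above the deck; none on the other side. It can be pushed with the fingertips or pinched from above. It stays where left; turning takes about 0.12 N m (3 N at the end).
- heat_lever (a joint): Angle of the lever, rad, 0 to 2.9, growing clockwise seen from above. At 0 it points along the hob's -x (to the robot), at 1.57 along the hob's +y, near 2.9 almost along +x. It starts between 0 and 0.5.
- mark (a point): Where the lever's end (lever_tip) belongs: 50 mm from the turning axis, 28 mm above the deck, in line with the steel clip. The clip is a fixed block 16 x 8 mm, 8 mm high, on the deck 52 to 68 mm from the axis, lower than the lever, somewhere between lever angles 1.1 and 2.2.
- guard (a joint): Travel of the guard along the hob's +y, m, 0 (parked beside the lever) to 0.14 (stop: fully home, centred over the lever). It starts between 0 and 0.015, stays where it is left; about 2.5 N moves it.
- guard_push (a point): Middle of the outer face of the guard's closed -y end wall, 28 mm above the deck: push here to the hob's +y. The guard is a steel bridge with a clear top, 149 (hob's x) x 136 (hob's y) mm, walls from 6 to 50 mm above the deck, top at 53 mm; the end towards the lever is open and it passes clear over lever and clip.
- thermometer: Loose grey hand thermometer, a straight bar 165 mm long lying flat left of the hob, about 0.18 kg. Origin: its underside near mid-length; x points to the snout. Grey barrel 36 mm wide (y), 34 mm high, x = -69 to 45 mm: grip it across y at the origin. Black tail 44 mm wide, 36 mm high, x = -85 to -55 mm; round black snout 28 mm in diameter to x = 80 mm.
- thermo_nose (a point): Centre of the lens at the end of the snout: 80 mm ahead of the thermometer's origin, 18 mm above its underside; the thermometer looks along its x.
- pot: Loose lidded steel pot on the hob, 1.6 kg, 160 mm in diameter, wall 105 mm high, lid knob up to 142 mm. Origin: centre of its underside, on the hob's deck. Two bar handles reach 113 mm out along its own +y and -y, 78 to 88 mm above its underside.
- pot_mid (a point): Point on the pot's axis 60 mm above its underside: aim at it.
- food_box: Bystander: frosted box with white lid, 168 x 113 x 70 mm, on the worktop left of the hob, further out than the thermometer. Origin: centre of its underside.
- mug: Bystander: white mug 80 mm in diameter, 90 mm high, on the worktop right of the hob. Origin: centre of its underside.
Things that resemble listed ones, but are neither listed nor needed, are in the scene too. Leave any yellow look-alike of the thermometer alone.

How it is judged:
By the outcome, as a careful person would: the job done as asked, in the order asked, and still so for the second after the job is handed in, with the robot touching nothing.
It also fails if it takes over 67 s, if anything falls off the work surface, if the arm or the gripper's body presses on something with over 40 N, if the wrist force passes 120 N, or if a joint passes its speed limit or range.

### The arm

A 6-joint arm with a two-finger parallel gripper is mounted at the origin on the work surface. World frame = base frame: x ahead of the robot, y to its left, z up, the work surface at z = 0. Lengths are in m, angles in rad, forces in N, time in s.
With the tool pointing down it reaches from about 0.35 to 0.775 m from the base axis. Payload 5.5 kg.
Tool frame: the origin (TCP) lies at the very end of the fingers, on their centre line; the grasp point (between the pads) lies 19 mm behind it (grip_point_offset is the distance from the TCP to the grasp point, in m); z points along the fingers, y is the direction in which the jaws open and shut (so a half turn about z gives the same grasp; the last joint's range is limited). The gripper opens to 85 mm and grips with 20 to 120 N. Pads are 22 mm wide; open, the fingers measure 114 mm over their backs; the gripper's body (76 mm by 85 mm) begins 54 mm behind the grasp point. The pads swing forward as they close: fully open they stand 13 mm farther back than shut.
Start: joints at [-1.379, 0.313, 0.046, 1.304, 0, 1.431], TCP at [0.187, -0.544, 0.203] pointing down, gripper open.
Joint ranges: [-2.76, 2.76], [-0.86, 1.69], [-1.03, 1.26], [-2.2, 2.34], [-1.47, 1.5], [-3.14, 3.14]. Speed limits (rad/s): [2.57, 2.57, 3.14, 3.14, 3.14, 3.14].

### API

Orientations are given as a unit quaternion [w, x, y, z].
In Python, from workcell import * gives the robot as it stands.
- The arm moves only by the shell command python3 -m crank 'ROWS' [OPENING] [FORCE]. ROWS is a JSON object of lists of equal length, an entry for each row: "travel": the shift along the tool's x, y, z in units of 40 mm (1.0 is 40 mm), a list of three; "turn": the turn about the tool's z in rad. In form: {"travel": [[x, y, z], ...], "turn": [turn, ...]}. A call has 1 to 5 rows; each row is the pose to reach, as a shift and turn from the pose commanded when the call began, along the tool's axes at that moment; what a row does not reach only later rows make up. A row lasts 1/12 s, in which the tool goes at most 41.7 mm and 7.16 degrees, less where a joint would pass 70% of its speed; a pose out of reach is approached as far as the arm can. A call with a gripper value outside its range is refused whole. OPENING is the finger opening in mm, from 0 to 85.4, set as the call begins (- or left out, the last holds). The fingers move at their own pace and stop on an object; FORCE is the grip in N (left out, the last holds). Time passes only in rows, so rows that repeat a pose let the fingers close. It gives the time, the measured TCP pose, the force and the opening at its end, in the units of the state.
- get_state(): the state, without advancing time (a new reading comes with each control period).
- read_camera(name): name is "side" or "top"; returns a dict with "image" (420x560x3 uint8, red, green, blue), "K" (3x3 intrinsics, pixels), "k1" (the pictures are not rectified: a ray, as slopes to the right and down, at radius r is drawn at 1 + k1 r^2 times it, then the intrinsics apply), "R" (3x3) and "t" (3): a world point X has camera coordinates R X + t. Camera axes: x right, y down, z forward; pixel columns grow to the right and rows downward; lengths in m; the calibration is good to about 2 mm. A picture is of the moment at which its call begins. There is no depth.
- hand_in(): hands the job in, once; it reports no verdict.
The state is a dict: "clock": time; "joint_pos": joint angles; "qvel": joint speeds; "tau": joint torques, N m; "tcp_pos": TCP position; "orientation": TCP orientation; "wrist_force": force on the tool from outside, world axes, zero at the start; "ft_torque": the same for the moment, N m; "finger_gap": finger opening in m.
Only numpy, scipy, OpenCV 4.12 (cv2) and the standard library are available. Lean on these libraries where they do the work, as an engineer would, in place of code of your own. Each camera call takes 0.05 s, during which the arm holds its last target. There are 200 camera calls.

## Working session

There is one attempt and no reset: what is moved stays moved. The work goes in short steps, Python scripts to look and compute and a shell command to move; the robot and the scene stay as the last step left them, time stands still between calls to the robot, and variables do not carry over. Pictures are saved under pics/ and viewed, about 8 in all and at most 12, crops included, and the job is handed in when it is done.

```bash
mkdir -p pics; ls; python3 - <<'E'
from workcell import *
import cv2
s=get_state();print(s)
for n in("top","side"):
    c=read_camera(n);cv2.imwrite(f"pics/{n}0.png",cv2.resize(c["image"][:,:,::-1],(784,588),interpolation=cv2.INTER_CUBIC))
    print(n,c["K"],c["k1"],c["R"],c["t"])
E
```

```text
pics
{'clock': 0.0, 'joint_pos': array([-1.37857541e+00,  3.13985658e-01,  4.49804376e-02,  1.30357898e+00,
       -1.02101872e-05,  1.43119220e+00]), 'qvel': array([-0.00038113,  0.00076657,  0.00016255,  0.00017612, -0.00069071,
        0.00107228]), 'tau': array([ 9.03631480e-04, -4.80626893e+01,  2.98533601e+01,  1.92861131e-02,
       -3.15232614e-05,  2.55596836e-05]), 'tcp_pos': array([ 0.18719623, -0.54309157,  0.20211788]), 'orientation': array([-8.93492841e-04,  9.86267666e-01,  1.65152328e-01, -2.86186447e-05]), 'wrist_force': array([-0.17944041,  0.58958006, -0.05296215]), 'ft_torque': array([-0.00189815, -0.01513172,  0.02578099]), 'finger_gap': 0.0855499276767067}
top [[517.40639455   0.         283.29855734]
 [  0.         517.40639455 211.4222498 ]
 [  0.           0.           1.        ]] -0.1862025938653734 [[-0.00509238 -0.99998587 -0.00152311]
 [-0.99603805  0.00520749 -0.08877551]
 [ 0.08878218  0.001065   -0.9960505 ]] [0.0038471  0.52616624 1.39109194]
side [[420.60777824   0.         276.92020745]
 [  0.         420.60777824 205.97108983]
 [  0.           0.           1.        ]] 0.014308243947074853 [[-0.87669291 -0.48081489  0.01505271]
 [-0.35969515  0.63442971 -0.68419175]
 [ 0.31941969 -0.60524044 -0.72914681]] [0.44096003 0.27585592 1.00616373]
```

View pics/top0.png

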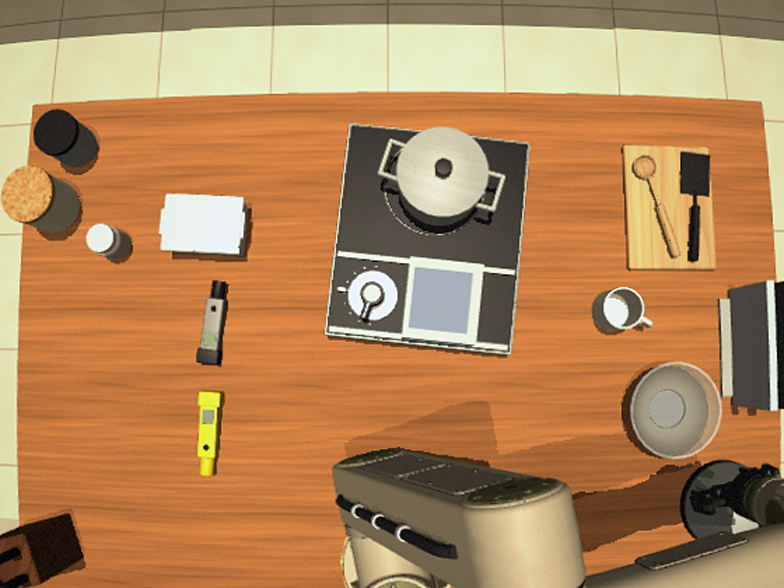

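View pics/side0.png

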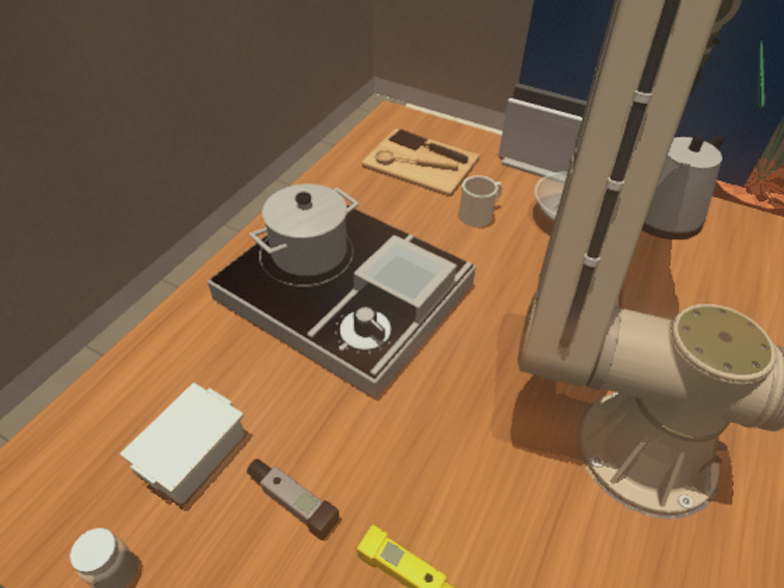

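Top view: the grey thermometer is at (212,322), snout up at (218,285) and black tail at (208,357). The yellow look-alike is at (208,433). The knife block and the black utensil on the board are other dark objects. I choose the grey bar nearest the food box. The lever hub is at (372,293) with its end at (365,318), the clip is at (343,290), the guard at (443,300) and the pot at (443,168). Next is a close crop to check the choice.

```bash
cat >h.py <<'E'
from workcell import *
import cv2,numpy as np
from scipy.spatial.transform import Rotation as Ro
CAL={}
def cam(n):
    c=read_camera(n);return c
def w(c,u,v,z):
    K=c["K"];d=np.array([(u-K[0,2])/K[0,0],(v-K[1,2])/K[1,1]]);x=d.copy()
    for _ in range(30): x=d/(1+c["k1"]*(x@x))
    r=c["R"].T@np.array([*x,1]);o=-c["R"].T@c["t"]
    return o+r*(z-o[2])/r[2]
def pr(c,X):
    p=c["R"]@np.array(X)+c["t"];x=p[:2]/p[2];x=x*(1+c["k1"]*(x@x))
    return x*[c["K"][0,0],c["K"][1,1]]+c["K"][:2,2]
E
python3 - <<'E'
from h import *
c=cam("top");np.savez("top.npz",**c);im=c["image"][:,:,::-1]
f=lambda a,s:cv2.resize(a,None,fx=s,fy=s,interpolation=cv2.INTER_CUBIC)
A=f(im[170:260,228:378],4);B=f(im[190:270,130:175],4.5)
o=np.zeros((360,802,3),np.uint8);o[:,:600]=A;o[:,600:]=B[:360,:202]
cv2.imwrite("pics/crop.png",o[:,:800])
c=cam("side");np.savez("side.npz",**c)
E
```

```text
(no output)
```

View pics/crop.png

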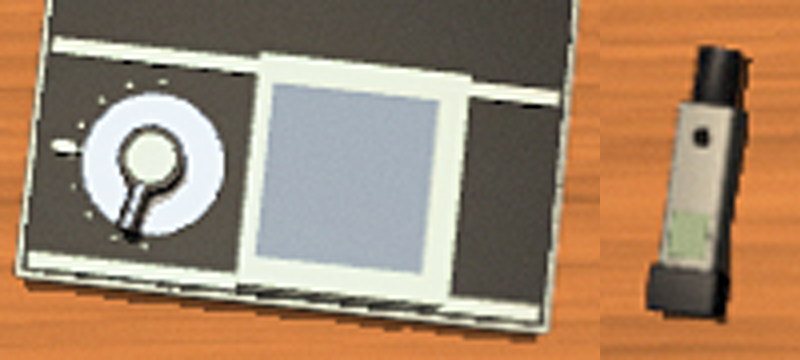

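```bash
cat >>h.py <<'E'
def ld(n):
    d=np.load(n+".npz");return {k:(d[k] if d[k].ndim else float(d[k])) for k in d}
E
python3 - <<'E'
from h import *
np.set_printoptions(precision=4,suppress=True)
c=ld("top");s=ld("side");print(-c["R"].T@c["t"],-s["R"].T@s["t"])
a=lambda u,v,z:w(c,228+u/4-.375,170+v/4-.375,z)
b=lambda u,v,z:w(c,130+(u-600)/4.5-.4,190+v/4.5-.4,z)
t=lambda u,v,z:w(c,u/1.4-.15,v/1.4-.15,z)
ds=lambda u,v,z:w(s,u/1.4-.15,v/1.4-.15,z)
P=[a(17,275,.06),a(545,330,.06),t(528,145,.06),t(350,125,.06)]
for p in P:print("corner",p)
print("len",[np.linalg.norm(P[i]-P[i-1]) for i in range(4)],"c",np.mean(P,0))
# fit hob pose
L=np.array([[-.21,.18],[-.21,-.18],[.21,-.18],[.21,.18]]);Q=np.array(P)[:,:2];m=Q.mean(0)
H=(Q-m).T@L;th=np.arctan2(H[1,0]-H[0,1],H[0,0]+H[1,1]);print("hob",m,"yaw",th)
R=np.array([[np.cos(th),-np.sin(th)],[np.sin(th),np.cos(th)]])
loc=lambda p:(R.T@(p[:2]-m))
for n,p in dict(hub=a(152,157,.102),tip=a(131,238,.102),clip=a(64,146,.068),gFL=a(260,55,.113),gFR=a(470,76,.113),gNR=a(448,302,.113),gNL=a(238,285,.113),lid=t(443,168,.2),potlidc=t(443,172,.165)).items():print(n,p,"local",loc(p))
print("side: hub",loc(ds(363,313,.102)),"knob",ds(304,198,.2),"clip",loc(ds(344,347,.068)),"corners",ds(375,380,.06),ds(211,284,.06),ds(474,266,.06))
print("hob pred corners",[(R@l+m) for l in L])
for n,p in dict(snoutL=b(698,47,.018),snoutR=b(745,52,.018),bFL=b(683,103,.034),bFR=b(727,107,.034),bNL=b(658,265,.034),tNL=b(645,308,.036),tNR=b(722,318,.036)).items():print(n,p)
print("side th: snout end c",ds(253,467,.018),"tail far corner",ds(323,535,.0),"tail",ds(338,512,.036))
for n in("top","side"):
    d=ld(n);im=d["image"].copy();
    if n=="top":u,v,W,Hh=135,190,40,80
    else:u,v,W,Hh=165,315,85,75
    cr=cv2.resize(im[v:v+Hh,u:u+W,::-1],None,fx=5 if n=="side" else 6,fy=5 if n=="side" else 6,interpolation=cv2.INTER_CUBIC);cv2.imwrite(f"pics/z{n}.png",cr)
A=cv2.imread("pics/ztop.png");B=cv2.imread("pics/zside.png");o=np.zeros((480,240+425,3),np.uint8);o[:,:240]=A;o[:375,240:]=B;cv2.imwrite("pics/z.png",o)
E
```

```text
[ 0.4006 -0.0004  1.4323] [0.1644 0.646  0.9157]
corner [0.4517 0.1381 0.06  ]
corner [ 0.4131 -0.2126  0.06  ]
corner [ 0.8201 -0.2584  0.06  ]
corner [0.8613 0.0914 0.06  ]
len [np.float64(0.41224606402910513), np.float64(0.3527990867595426), np.float64(0.40955767982816565), np.float64(0.3522778198069239)] c [ 0.6366 -0.0604  0.06  ]
hob [ 0.6366 -0.0604] yaw -0.11304143081850361
hub [0.526  0.0467 0.102 ] local [-0.1219  0.0939]
tip [0.4737 0.0603 0.102 ] local [-0.1754  0.1015]
clip [0.5369 0.1063 0.068 ] local [-0.1179  0.1543]
gFL [ 0.5905 -0.0233  0.113 ] local [-0.0499  0.0316]
gFR [ 0.5764 -0.1586  0.113 ] local [-0.0488 -0.1044]
gNR [ 0.4311 -0.1423  0.113 ] local [-0.195  -0.1046]
gNL [ 0.4428 -0.0083  0.113 ] local [-0.1984  0.0298]
lid [ 0.7349 -0.0809  0.2   ] local [ 0.1    -0.0093]
potlidc [ 0.737 -0.083  0.165] local [ 0.1023 -0.0112]
side: hub [-0.1169  0.0942] knob [ 0.7355 -0.0791  0.2   ] clip [-0.1197  0.1559] corners [0.454  0.1378 0.06  ] [0.852  0.0986 0.06  ] [ 0.4148 -0.2087  0.06  ]
hob pred corners [array([0.4482, 0.1422]), array([ 0.4076, -0.2155]), array([ 0.8249, -0.2629]), array([0.8655, 0.0948])]
snoutL [0.5604 0.3685 0.018 ]
snoutR [0.5571 0.3386 0.018 ]
bFL [0.5242 0.373  0.034 ]
bFR [0.5216 0.3455 0.034 ]
bNL [0.4253 0.3872 0.034 ]
tNL [0.3992 0.3946 0.036 ]
tNR [0.3933 0.3465 0.036 ]
side th: snout end c [0.5572 0.356  0.018 ] tail far corner [0.4038 0.3869 0.    ] tail [0.3932 0.3576 0.036 ]
```

View pics/z.png

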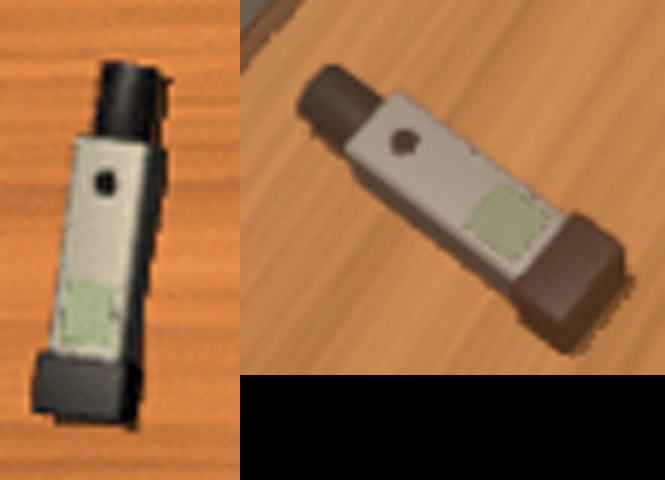

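The close crop confirms the grey bar with black snout and tail and a green screen: barrel top edges (78,137)-(148,143) at the front and (50,352)-(122,358) at the rear. Now the refined pose and a move helper.

```bash
cat >>h.py <<'E'
def plan(x,y,z,head,frm=None):
    s=get_state();q=s["orientation"];R=Ro.from_quat([q[1],q[2],q[3],q[0]]).as_matrix()
    p=s["tcp_pos"] if frm is None else np.array(frm[:3]);h0=np.arctan2(R[1,0],R[0,0]) if frm is None else frm[3]
    R=np.array([[np.cos(h0),np.sin(h0),0],[np.sin(h0),-np.cos(h0),0],[0,0,-1]])
    print("travel",np.round(R.T@(np.array([x,y,z])-p)/.04,3),"turn",round(h0-head,3),"(or +-2pi) dist rows",round(np.linalg.norm(np.array([x,y,z])-p)/.0417,1))
def st():
    s=get_state();q=s["orientation"];R=Ro.from_quat([q[1],q[2],q[3],q[0]]).as_matrix()
    print(round(s["clock"],2),"tcp",np.round(s["tcp_pos"],4),"head",round(np.arctan2(R[1,0],R[0,0]),4),"zax",np.round(R[:,2],3),"F",np.round(s["wrist_force"],1),"gap",round(s["finger_gap"]*1e3,1),"q",np.round(s["joint_pos"],2))
E
python3 - <<'E'
from h import *
np.set_printoptions(precision=4,suppress=True)
c=ld("top");s=ld("side")
b=lambda u,v,z:w(c,135+u/6-.42,190+v/6-.42,z); d=lambda u,v,z:w(s,165+(u-240)/5-.4,315+v/5-.4,z)
f=(b(78,137,.034)+b(148,143,.034))/2;r=(b(50,352,.034)+b(122,358,.034))/2
print(b(78,137,.034)-b(148,143,.034));print("top",f,r)
f2=(d(397,92,.034)+d(348,148,.034))/2;r2=(d(562,214,.034)+d(513,278,.034))/2;print("side",f2,r2)
for f,r in((f,r),(f2,r2)):
    u=(f-r);print("len",np.linalg.norm(u),"yaw",np.arctan2(u[1],u[0]),"origin",r+u*.55)
plan(.42,-.05,.2,.332-1.25)
plan(.47,.365,.15,3.02-6.283,(.42,-.05,.2,.332-1.25))
E
```

```text
[0.0029 0.0329 0.    ]
top [0.523  0.3579 0.034 ] [0.4247 0.3692 0.034 ]
side [0.5224 0.3595 0.034 ] [0.4275 0.3712 0.034 ]
len 0.09895829766474912 yaw -0.1141876754257851 origin [0.4787 0.363  0.034 ]
len 0.09562270269465603 yaw -0.12247537114879996 origin [0.4797 0.3648 0.034 ]
travel [ 9.519 -9.764  0.061] turn 1.25 (or +-2pi) dist rows 13.1
travel [-7.483 -7.295  1.25 ] turn 2.345 (or +-2pi) dist rows 10.1
```

```bash

python3 -m crank '{"travel":[[0,0,0],[0,0,0],[0,0,0],[0,0,0],[0,0,0]],"turn":[-0.12,-0.24,-0.36,-0.48,-0.6]}' 85 40
python3 -m crank '{"travel":[[0,0,0],[0,0,0],[0,0,0],[0,0,0],[0,0,0]],"turn":[-0.12,-0.24,-0.36,-0.48,-0.6]}'
python3 -m crank '{"travel":[[0,0,0],[0,0,0],[0,0,0],[0,0,0],[0,0,0]],"turn":[-0.12,-0.24,-0.36,-0.48,-0.6]}'
python3 -m crank '{"travel":[[0,0,0],[0,0,0],[0,0,0],[0,0,0],[0,0,0]],"turn":[-0.12,-0.24,-0.36,-0.48,-0.6]}'
python3 -m crank '{"travel":[[0,0,0],[0,0,0],[0,0,0]],"turn":[-0.12,-0.24,-0.292]}'
python3 -c "from h import *;st();plan(.42,-.05,.2,3.024);plan(.479,.364,.12,3.024,(.42,-.05,.2,3.024))"
```

```text
clock: 0.62
tcp_pos: [0.1873, -0.5435, 0.2027]
orientation: [-0.0, 0.892, 0.452, 0.0]
wrist_force: [-0.6, -1.0, -0.4]
finger_gap: 0.085
clock: 1.03
tcp_pos: [0.1873, -0.5435, 0.2027]
orientation: [-0.0, 0.719, 0.695, 0.0]
wrist_force: [0.1, -1.1, -0.3]
finger_gap: 0.0851
clock: 1.45
tcp_pos: [0.1873, -0.5435, 0.2028]
orientation: [-0.0, 0.481, 0.877, 0.0]
wrist_force: [0.1, -0.1, -1.1]
finger_gap: 0.0851
clock: 1.87
tcp_pos: [0.1873, -0.5435, 0.2027]
orientation: [-0.0, 0.201, 0.98, 0.0]
wrist_force: [0.2, 0.6, 0.5]
finger_gap: 0.085
clock: 2.12
tcp_pos: [0.1873, -0.5435, 0.2027]
orientation: [-0.0, 0.056, 0.998, 0.0]
wrist_force: [0.1, 0.1, -0.4]
finger_gap: 0.085
2.12 tcp [ 0.1873 -0.5435  0.2027] head 3.0292 zax [-0.  0. -1.] F [ 0.1  0.1 -0.4] gap 85.0 q [-1.38  0.31  0.05  1.3  -0.   -1.27]
travel [-4.398 12.912  0.069] turn 0.005 (or +-2pi) dist rows 13.1
travel [-0.251 10.452  2.   ] turn 0.0 (or +-2pi) dist rows 10.2
```

```bash

python3 -m crank '{"travel":[[-0.3,0.87,0],[-0.6,1.73,0],[-0.88,2.6,0],[-1.17,3.45,0],[-1.47,4.3,0]],"turn":[0,0,0,0,0]}' | tail -0
python3 -m crank '{"travel":[[-0.3,0.87,0],[-0.6,1.73,0],[-0.88,2.6,0],[-1.17,3.45,0],[-1.47,4.3,0]],"turn":[0,0,0,0,0]}' | tail -0
python3 -m crank '{"travel":[[-0.3,0.87,0],[-0.6,1.73,0],[-0.88,2.6,0],[-1.17,3.45,0],[-1.47,4.3,0]],"turn":[0,0,0,0,0]}' | tail -0
python3 -m crank '{"travel":[[0,1,0],[0,2,0],[-0.05,3,0],[-0.1,4,0],[-0.12,5,0]],"turn":[0,0,0,0,0]}' | tail -0
python3 -m crank '{"travel":[[0,1,0.2],[0,2,0.6],[-0.05,3,1],[-0.1,4,1.5],[-0.12,5,2]],"turn":[0,0,0,0,0]}' | tail -0
python3 -c "from h import *;st();plan(.479,.364,.06,3.024)"
```

```text
4.2 tcp [0.4787 0.3383 0.1263] head 3.0243 zax [ 0.001  0.    -1.   ] F [ 0.6 -1.   0.6] gap 85.1 q [ 0.48  0.37 -0.07  1.14 -0.    0.6 ]
travel [0.067 0.639 1.658] turn 0.0 (or +-2pi) dist rows 1.7Exception ignored on flushing sys.stdout:
BrokenPipeError: [Errno 32] Broken pipe
Exception ignored on flushing sys.stdout:
BrokenPipeError: [Errno 32] Broken pipe
Exception ignored on flushing sys.stdout:
BrokenPipeError: [Errno 32] Broken pipe
Exception ignored on flushing sys.stdout:
BrokenPipeError: [Errno 32] Broken pipe
Exception ignored on flushing sys.stdout:
BrokenPipeError: [Errno 32] Broken pipe
```

```bash

python3 -m crank '{"travel":[[0,0,0],[0,0,0]],"turn":[0,0]}' >/dev/null
python3 -c "from h import *;st();plan(.479,.364,.06,3.024)"
```

```text
4.37 tcp [0.477  0.3373 0.1245] head 3.0272 zax [-0.004 -0.002 -1.   ] F [-0.  -0.7  0.2] gap 85.3 q [ 0.48  0.37 -0.07  1.14 -0.    0.59]
travel [0.027 0.668 1.614] turn 0.003 (or +-2pi) dist rows 1.7
```

```bash

python3 -m crank '{"travel":[[0.03,0.67,0.3],[0.03,0.67,1],[0.03,0.67,1.6],[0.03,0.67,1.6],[0.03,0.67,1.6]],"turn":[0,0,0,0,0]}' >/dev/null
python3 - <<'E'
from h import *
st();plan(.479,.364,.006,3.024)
c=cam("top");s=cam("side")
f=lambda a,k:cv2.resize(a[:,:,::-1],None,fx=k,fy=k,interpolation=cv2.INTER_CUBIC)
o=np.zeros((400,760,3),np.uint8);o[:400,:360]=f(c["image"][185:285,110:200],4);o[:,360:]=f(s["image"][280:380,140:240],4)
cv2.imwrite("pics/p1.png",o)
E
```

```text
4.78 tcp [0.4796 0.3613 0.0627] head 3.0226 zax [-0.002 -0.002 -1.   ] F [-0.5  0.5  1. ] gap 84.8 q [ 0.51  0.44 -0.12  1.01 -0.    0.63]
travel [0.023 0.066 1.418] turn -0.001 (or +-2pi) dist rows 1.4
```

View pics/p1.png

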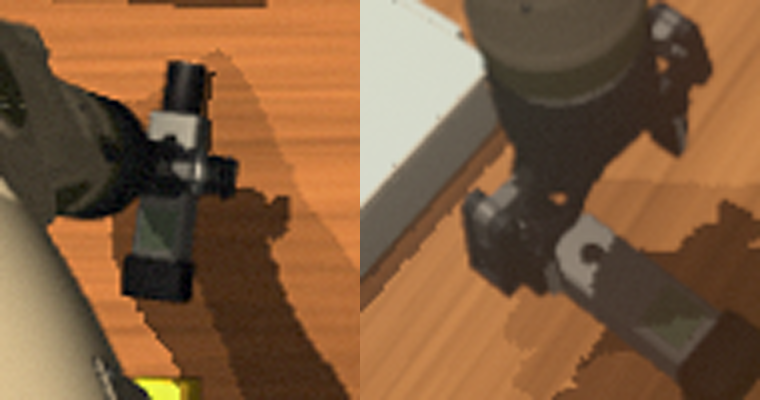

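Top crop: the open fingers straddle the grey barrel, one at about (235,175) and the other at (140,160), centred just ahead of mid-length. Descend and grip.

```bash

python3 -m crank '{"travel":[[0.02,0.05,0.5],[0.02,0.05,1.0],[0.02,0.05,1.4],[0.02,0.05,1.4],[0.02,0.05,1.4]],"turn":[0,0,0,0,0]}' >/dev/null
python3 -m crank '{"travel":[[0,0,0],[0,0,0],[0,0,0],[0,0,0],[0,0,0]],"turn":[0,0,0,0,0]}' 20 60
python3 -m crank '{"travel":[[0,0,0],[0,0,0],[0,0,0],[0,0,0],[0,0,0]],"turn":[0,0,0,0,0]}' 
python3 -c "from h import *;st();plan(.5,.33,.15,3.024)"
```

```text
clock: 5.72
tcp_pos: [0.4803, 0.3652, 0.0077]
orientation: [0.0, 0.059, 0.998, 0.0]
wrist_force: [0.5, -0.7, 0.3]
finger_gap: 0.025
clock: 6.13
tcp_pos: [0.4799, 0.3649, 0.0069]
orientation: [-0.0, 0.059, 0.998, -0.0]
wrist_force: [0.1, 0.2, 0.3]
finger_gap: 0.02
6.13 tcp [0.4799 0.3649 0.0069] head 3.0238 zax [-0. -0. -1.] F [0.1 0.2 0.3] gap 20.0 q [ 0.52  0.49 -0.19  0.89 -0.    0.63]
travel [-0.602 -0.808 -3.578] turn -0.0 (or +-2pi) dist rows 3.6
```

```bash

python3 - <<'E'
from h import *
c=cam("top");s=cam("side")
f=lambda a,k:cv2.resize(a[:,:,::-1],None,fx=k,fy=k,interpolation=cv2.INTER_CUBIC)
o=np.zeros((400,760,3),np.uint8);o[:400,:360]=f(c["image"][185:285,110:200],4);o[:,360:]=f(s["image"][290:390,160:260],4)
cv2.imwrite("pics/p2.png",o)
E
```

```text
(no output)
```

View pics/p2.png

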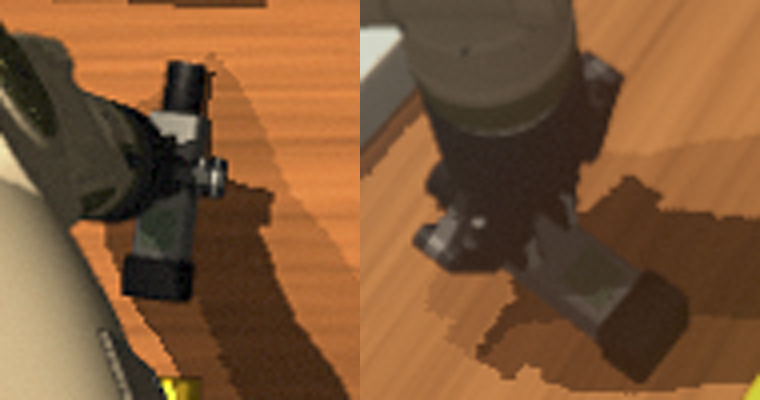

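The fingers are around the barrel and it has not moved, but the gap reads 20, exactly what I commanded. Command a smaller opening and lift slightly to test the grip.

```bash

python3 -m crank '{"travel":[[0,0,0],[0,0,0],[0,0,0],[0,0,0],[0,0,0]],"turn":[0,0,0,0,0]}' 0 60
python3 -m crank '{"travel":[[0,0,-0.3],[0,0,-0.6],[0,0,-0.9],[0,0,-0.9],[0,0,-0.9]],"turn":[0,0,0,0,0]}' 
python3 - <<'E'
from h import *
st()
c=cam("top");s=cam("side")
f=lambda a,k:cv2.resize(a[:,:,::-1],None,fx=k,fy=k,interpolation=cv2.INTER_CUBIC)
o=np.zeros((400,760,3),np.uint8);o[:400,:360]=f(c["image"][185:285,110:200],4);o[:,360:]=f(s["image"][290:390,160:260],4)
cv2.imwrite("pics/p3.png",o)
E
```

```text
clock: 6.65
tcp_pos: [0.4799, 0.3649, 0.007]
orientation: [-0.0, 0.059, 0.998, -0.0]
wrist_force: [-0.4, 1.2, 0.2]
finger_gap: 0.0001
clock: 7.07
tcp_pos: [0.4806, 0.3653, 0.0435]
orientation: [0.001, 0.059, 0.998, 0.0]
wrist_force: [-0.6, 0.0, 0.1]
finger_gap: -0.0001
7.07 tcp [0.4806 0.3653 0.0435] head 3.0238 zax [ 0.002  0.001 -1.   ] F [-0.6  0.   0.1] gap -0.1 q [ 0.52  0.46 -0.15  0.97 -0.    0.63]
```

View pics/p3.png

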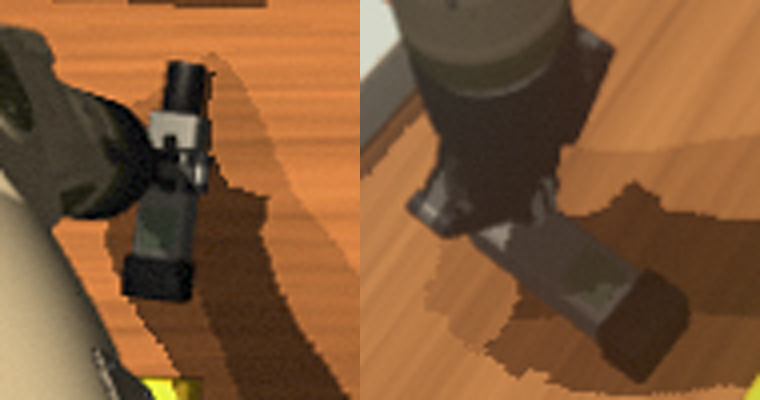

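```bash

python3 -m crank '{"travel":[[0,-0.5,-1.0],[0,-1,-2],[0,-2,-2],[0,-3,-2],[0,-3,-2]],"turn":[0,0,0,0,0]}' 
python3 - <<'E'
from h import *
st();p=get_state()["tcp_pos"]
c=cam("top");s=cam("side")
o=np.zeros((420,760,3),np.uint8)
for d,x,W in((c,0,360),(s,360,400)):
    im=d["image"][:,:,::-1].copy();a=pr(d,p);b=pr(d,p+[0,0,.05]);print(a,b)
    u0,v0=int(a[0])-W//8,int(a[1])-65;u0=max(u0,0)
    k=cv2.resize(im[v0:v0+105,u0:u0+W//4],None,fx=4,fy=4,interpolation=cv2.INTER_CUBIC)
    for q,col in((a,(0,0,255)),(b,(0,255,0))): cv2.drawMarker(k,(int((q[0]-u0)*4+2),int((q[1]-v0)*4+2)),col,cv2.MARKER_CROSS,10,1)
    o[:k.shape[0],x:x+k.shape[1]]=k
cv2.imwrite("pics/p4.png",o)
E
```

```text
clock: 7.58
tcp_pos: [0.464, 0.2403, 0.1227]
orientation: [-0.001, 0.061, 0.998, -0.002]
wrist_force: [-0.3, 0.8, -0.2]
finger_gap: 0.0002
7.58 tcp [0.464  0.2403 0.1227] head 3.0193 zax [-0.002 -0.003 -1.   ] F [-0.3  0.8 -0.2] gap 0.2 q [ 0.33  0.25 -0.23  1.08 -0.    0.45]
[189.53967463 232.74811937] [185.85089984 231.77085271]
[240.52036579 287.20387596] [239.38185907 274.24202545]
```

View pics/p4.png

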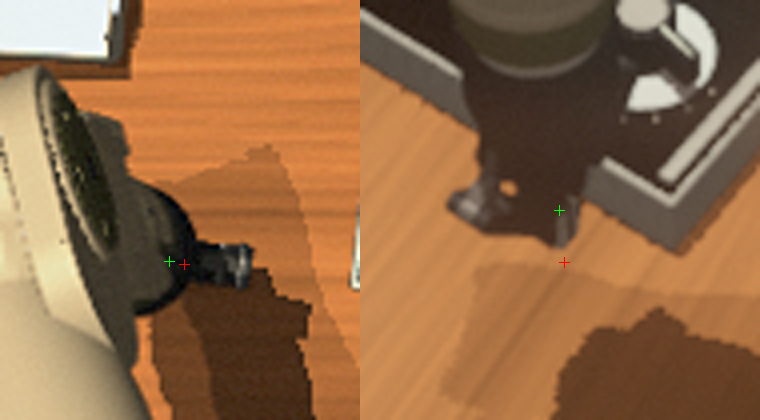

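Side crop: the closed fingertip shows at about (557,245), while the reported TCP projects to (564,262). The tip therefore sits roughly 15–20 mm higher than reported. I'll measure that by touching bare worktop with the closed fingers.

```bash
python3 -c "
import workcell as W
print([ (n,getattr(W,n)) for n in dir(W) if n[0]!='_' and not callable(getattr(W,n))])"
python3 -m crank '{"travel":[[0,0,0.5],[0,0,1.0],[0,0,1.5],[0,0,2],[0,0,2]],"turn":[0,0,0,0,0]}' |tail -3
python3 -m crank '{"travel":[[0,0,0.1],[0,0,0.2],[0,0,0.3],[0,0,0.4],[0,0,0.4]],"turn":[0,0,0,0,0]}' 
python3 -c "from h import *;st()"
```

```text
[('grip_point_offset', 0.0187)]
orientation: [-0.004, 0.058, 0.998, -0.001]
wrist_force: [-0.6, -1.0, 0.2]
finger_gap: 0.0003
clock: 8.52
tcp_pos: [0.4659, 0.2459, 0.0268]
orientation: [0.0, 0.059, 0.998, -0.0]
wrist_force: [0.1, -0.2, -0.1]
finger_gap: 0.0001
8.52 tcp [0.4659 0.2459 0.0268] head 3.0239 zax [ 0. -0. -1.] F [ 0.1 -0.2 -0.1] gap 0.1 q [ 0.33  0.34 -0.37  0.86 -0.    0.45]
```

```bash

python3 -m crank '{"travel":[[0,0,0.1],[0,0,0.2],[0,0,0.3],[0,0,0.3]],"turn":[0,0,0,0]}' |grep -E "pos|force"
python3 -m crank '{"travel":[[0,0,0.05],[0,0,0.1],[0,0,0.1]],"turn":[0,0,0]}' |grep -E "pos|force"
python3 -m crank '{"travel":[[0,0,0.05],[0,0,0.1],[0,0,0.1]],"turn":[0,0,0]}' |grep -E "pos|force"
```

```text
tcp_pos: [0.4652, 0.2455, 0.0142]
wrist_force: [-0.5, -0.2, -0.7]
tcp_pos: [0.4656, 0.2456, 0.0106]
wrist_force: [0.1, -0.8, 0.8]
tcp_pos: [0.4656, 0.2457, 0.0066]
wrist_force: [-0.3, -0.5, 0.6]
```

```bash

python3 -m crank '{"travel":[[0,0,0.05],[0,0,0.1],[0,0,0.1]],"turn":[0,0,0]}' |grep -E "pos|force"
python3 -m crank '{"travel":[[0,0,0.05],[0,0,0.1],[0,0,0.1]],"turn":[0,0,0]}' |grep -E "pos|force"
python3 -m crank '{"travel":[[0,0,0.05],[0,0,0.05]],"turn":[0,0]}' |grep -E "pos|force"

```

```text
tcp_pos: [0.4656, 0.2457, 0.0026]
wrist_force: [-0.2, 0.0, 0.4]
tcp_pos: [0.4655, 0.2457, -0.0014]
wrist_force: [-0.1, -0.3, -1.2]
tcp_pos: [0.4657, 0.2457, -0.0033]
wrist_force: [-0.5, 0.8, 0.5]
```

```bash
python3 - <<'E'
from h import *
st();p=get_state()["tcp_pos"]
c=cam("top");s=cam("side")
o=np.zeros((420,760,3),np.uint8)
for d,x,W in((c,0,360),(s,360,400)):
    im=d["image"][:,:,::-1].copy();a=pr(d,p);b=pr(d,p+[0,0,.05])
    u0,v0=int(a[0])-W//8,int(a[1])-65;u0=max(u0,0)
    k=cv2.convertScaleAbs(cv2.resize(im[v0:v0+105,u0:u0+W//4],None,fx=4,fy=4,interpolation=cv2.INTER_CUBIC),alpha=1.8,beta=20)
    for q,col in((a,(0,0,255)),(b,(0,255,0))): cv2.drawMarker(k,(int((q[0]-u0)*4+2),int((q[1]-v0)*4+2)),col,cv2.MARKER_CROSS,10,1)
    o[:k.shape[0],x:x+k.shape[1]]=k
cv2.imwrite("pics/p5.png",o)
E
```

```text
10.02 tcp [ 0.4657  0.2457 -0.0033] head 3.0238 zax [-0. -0. -1.] F [-0.5  0.8  0.5] gap 0.2 q [ 0.33  0.38 -0.41  0.79 -0.    0.45]
```

View pics/p5.png

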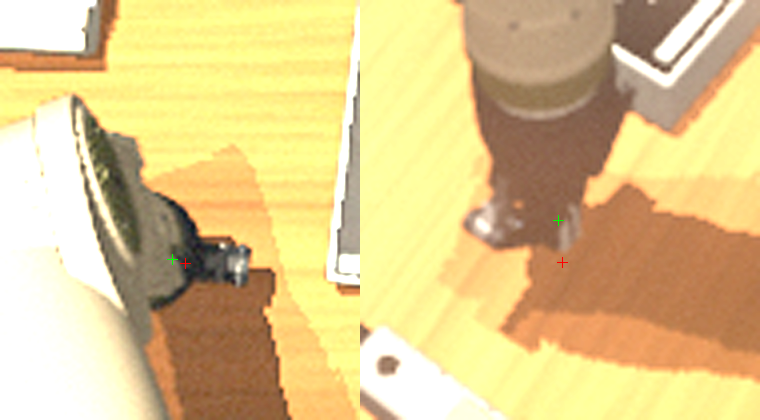

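Tip is still about 20 mm above the worktop at (565,245), with no contact at a reported z of -3 mm. Keep feeling downward gently.

```bash

for i in 1; do python3 -m crank '{"travel":[[0,0,0.05],[0,0,0.1],[0,0,0.1]],"turn":[0,0,0]}' |grep -E "pos|force"
python3 -m crank '{"travel":[[0,0,0.05],[0,0,0.05]],"turn":[0,0]}' |grep -E "pos|force"; done
python3 -m crank '{"travel":[[0,0,0.05],[0,0,0.05]],"turn":[0,0]}' |grep -E "pos|force"

```

```text
tcp_pos: [0.4656, 0.2457, -0.0074]
wrist_force: [0.1, -0.0, 0.4]
tcp_pos: [0.4656, 0.2457, -0.0094]
wrist_force: [-0.1, 0.9, -0.3]
tcp_pos: [0.4656, 0.2457, -0.0113]
wrist_force: [-0.2, 0.7, 0.0]
```

```bash

python3 -m crank '{"travel":[[0,0,0.04],[0,0,0.04]],"turn":[0,0]}' |grep -E "pos|force"
python3 -m crank '{"travel":[[0,0,0.04],[0,0,0.04]],"turn":[0,0]}' |grep -E "pos|force"

```

```text
tcp_pos: [0.4657, 0.2457, -0.0129]
wrist_force: [-0.0, 0.3, -0.1]
tcp_pos: [0.4657, 0.2457, -0.0144]
wrist_force: [-0.5, 0.0, 0.1]
```

```bash

python3 -m crank '{"travel":[[0,0,0.04],[0,0,0.08],[0,0,0.08]],"turn":[0,0,0]}' |grep -E "pos|force"
python3 -m crank '{"travel":[[0,0,0.04],[0,0,0.04]],"turn":[0,0]}' |grep -E "pos|force"

```

```text
tcp_pos: [0.4656, 0.2457, -0.0178]
wrist_force: [-0.6, 0.2, 0.5]
tcp_pos: [0.4657, 0.2457, -0.0193]
wrist_force: [-0.1, -0.1, 0.4]
```

```bash

python3 -m crank '{"travel":[[0,0,0.04],[0,0,0.04]],"turn":[0,0]}' |grep -E "pos|force"
python3 -m crank '{"travel":[[0,0,0.04],[0,0,0.04]],"turn":[0,0]}' |grep -E "pos|force"

```

```text
tcp_pos: [0.4657, 0.2457, -0.0209]
wrist_force: [-0.5, 0.4, -0.9]
tcp_pos: [0.4657, 0.2457, -0.0225]
wrist_force: [-0.0, 0.2, -0.2]
```

```bash

python3 -m crank '{"travel":[[0,0,0.04],[0,0,0.04]],"turn":[0,0]}' |grep -E "pos|force"

```

```text
tcp_pos: [0.4657, 0.2457, -0.0241]
wrist_force: [1.0, -0.6, 0.9]
```

```bash

python3 -m crank '{"travel":[[0,0,0.04],[0,0,0.04]],"turn":[0,0]}' |grep -E "pos|force"
python3 -m crank '{"travel":[[0,0,0.03],[0,0,0.03]],"turn":[0,0]}' |grep -E "pos|force"

```

```text
tcp_pos: [0.4657, 0.2457, -0.0257]
wrist_force: [0.6, -0.4, -0.4]
tcp_pos: [0.4657, 0.2457, -0.0268]
wrist_force: [-0.4, -1.0, 0.0]
```

```bash

python3 -m crank '{"travel":[[0,0,0.03],[0,0,0.03]],"turn":[0,0]}' |grep -E "pos|force"
python3 -m crank '{"travel":[[0,0,0.03],[0,0,0.03]],"turn":[0,0]}' |grep -E "pos|force"

```

```text
tcp_pos: [0.4658, 0.2457, -0.028]
wrist_force: [-0.3, -0.4, -0.6]
tcp_pos: [0.4659, 0.2458, -0.0283]
wrist_force: [-1.6, -0.4, 8.1]
```

```bash

python3 -m crank '{"travel":[[0,0,0.03],[0,0,0.03]],"turn":[0,0]}' |grep -E "pos|force"

```

```text
tcp_pos: [0.4659, 0.2458, -0.0283]
wrist_force: [-6.6, -3.3, 17.1]
```

```bash

python3 -m crank '{"travel":[[0,0,0.03],[0,0,0.03]],"turn":[0,0]}' |grep -E "pos|force"

```

```text
tcp_pos: [0.4659, 0.2458, -0.0283]
wrist_force: [-7.8, -3.2, 28.2]
```

Contact at a reported z of -28.3 mm, so the true fingertip is 28 mm above the reported TCP. Regrasp with that correction.

```bash

python3 -m crank '{"travel":[[0,0,-0.8],[0,0,-1.6],[0,0.6,-2.4],[0,1.4,-2.4],[0,2.2,-2.4]],"turn":[0,0,0,0,0]}' 85 |tail -0 2>/dev/null
python3 -m crank '{"travel":[[0,0.77,0],[0,0.77,0.2],[0,0.77,0.4],[0,0.77,0.4],[0,0.77,0.4]],"turn":[0,0,0,0,0]}' |grep -E "pos|force|gap"
python3 -c "from h import *;st();plan(.479,.364,-.022,3.024)"
```

```text
tcp_pos: [0.4785, 0.3621, 0.0473]
wrist_force: [0.7, -0.1, 0.1]
finger_gap: 0.0847
13.78 tcp [0.4785 0.3621 0.0473] head 3.023 zax [-0.003 -0.002 -1.   ] F [ 0.7 -0.1  0.1] gap 84.7 q [ 0.51  0.45 -0.14  0.98 -0.    0.63]
travel [-0.008  0.048  1.731] turn -0.001 (or +-2pi) dist rows 1.7Exception ignored on flushing sys.stdout:
BrokenPipeError: [Errno 32] Broken pipe
```

```bash

python3 -m crank '{"travel":[[0,0.04,0.4],[0,0.04,0.8],[0,0.04,1.2],[0,0.04,1.5],[0,0.04,1.73]],"turn":[0,0,0,0,0]}' |grep -E "pos|force|gap"
python3 -m crank '{"travel":[[0,0,0],[0,0,0],[0,0,0],[0,0,0],[0,0,0]],"turn":[0,0,0,0,0]}' 20 60 |grep -E "pos|force|gap"
python3 -m crank '{"travel":[[0,0,0],[0,0,0],[0,0,0]],"turn":[0,0,0]}'|grep -E "pos|force|gap"
python3 -c "from h import *;st()"
```

```text
tcp_pos: [0.4794, 0.3636, -0.0216]
wrist_force: [0.1, -0.1, 0.4]
finger_gap: 0.0848
tcp_pos: [0.4811, 0.3658, -0.0192]
wrist_force: [0.1, -0.8, -0.3]
finger_gap: 0.0353
tcp_pos: [0.4811, 0.3658, -0.0193]
wrist_force: [-0.1, 0.4, 6.3]
finger_gap: 0.0348
14.87 tcp [ 0.4811  0.3658 -0.0193] head 3.0238 zax [ 0.002  0.001 -1.   ] F [-0.1  0.4  6.3] gap 34.8 q [ 0.52  0.52 -0.22  0.83 -0.    0.64]
```

Gripped at 35 mm. Lift, turn, move to the aim pose.

```bash

python3 -m crank '{"travel":[[0,0,-0.4],[0,0,-1.1],[0,0,-1.8],[0,0,-2.5],[0,0,-3.1]],"turn":[0,0,0,0,0]}' |grep -E "pos|force|gap"
python3 -m crank '{"travel":[[0,0,0],[0,0,0],[0,0,0],[0,0,0],[0,0,0]],"turn":[0.1,0.2,0.3,0.4,0.5]}' |grep -E "pos|force|gap"
python3 -m crank '{"travel":[[0,0,0],[0,0,0],[0,0,0],[0,0,0],[0,0,0]],"turn":[0.1,0.2,0.3,0.43,0.43]}' |grep -E "pos|force|gap"
python3 -c "from h import *;st();plan(.606,.1434,.083,2.094)"
```

```text
tcp_pos: [0.4797, 0.3653, 0.1048]
wrist_force: [-0.3, 1.0, -2.7]
finger_gap: 0.0349
tcp_pos: [0.4794, 0.3652, 0.1029]
wrist_force: [0.3, -0.3, -2.6]
finger_gap: 0.035
tcp_pos: [0.4794, 0.3652, 0.1028]
wrist_force: [-0.4, 0.2, -1.9]
finger_gap: 0.0351
16.12 tcp [0.4794 0.3652 0.1028] head 2.0908 zax [-0.001 -0.001 -1.   ] F [-0.4  0.2 -1.9] gap 35.1 q [ 0.52  0.41 -0.06  1.1  -0.    1.57]
travel [-6.384 -0.008  0.496] turn -0.003 (or +-2pi) dist rows 6.1
```

```bash

python3 -m crank '{"travel":[[-0.5,0,0],[-1.2,0,0],[-2,0,0.1],[-2.8,0,0.2],[-3.5,0,0.3]],"turn":[0,0,0,0,0]}' |grep -E "pos|force|gap"
python3 -m crank '{"travel":[[-0.7,0,0.05],[-1.4,0,0.1],[-2.1,0,0.15],[-2.6,0,0.2],[-2.88,0,0.2]],"turn":[0,0,0,0,0]}' |grep -E "pos|force|gap"
python3 -m crank '{"travel":[[0,0,0],[0,0,0]],"turn":[0,0]}' |grep -E "pos|force|gap"
python3 - <<'E'
from h import *
st();plan(.606,.1434,.083,2.094)
c=cam("top");s=cam("side")
f=lambda a,k:cv2.resize(a[:,:,::-1],None,fx=k,fy=k,interpolation=cv2.INTER_CUBIC)
o=np.zeros((480,800,3),np.uint8)
o[:,:400]=f(c["image"][80:240,230:363],3)[:480,:400-1+1][:, :400] if False else cv2.resize(c["image"][80:240,230:363,::-1],(400,480),interpolation=cv2.INTER_CUBIC)
o[:,400:]=cv2.resize(s["image"][120:280,140:273,::-1],(400,480),interpolation=cv2.INTER_CUBIC)
st()
cv2.imwrite("pics/p6.png",o)
E
```

```text
tcp_pos: [0.5504, 0.2426, 0.091]
wrist_force: [0.3, 0.3, -3.3]
finger_gap: 0.035
tcp_pos: [0.6081, 0.1418, 0.0825]
wrist_force: [0.1, -0.2, -2.7]
finger_gap: 0.0346
tcp_pos: [0.6071, 0.1443, 0.0831]
wrist_force: [-1.4, 0.4, -2.3]
finger_gap: 0.0349
17.12 tcp [0.6071 0.1443 0.0831] head 2.0944 zax [-0.001  0.    -1.   ] F [-1.4  0.4 -2.3] gap 34.9 q [ 0.1   0.46 -0.03  1.08  0.    1.15]
travel [-0.006 -0.034  0.003] turn 0.0 (or +-2pi) dist rows 0.0
17.22 tcp [0.6066 0.1454 0.0834] head 2.0958 zax [-0.001  0.    -1.   ] F [ 0.2  0.  -2.2] gap 34.8 q [ 0.11  0.46 -0.03  1.08  0.    1.15]
```

View pics/p6.png

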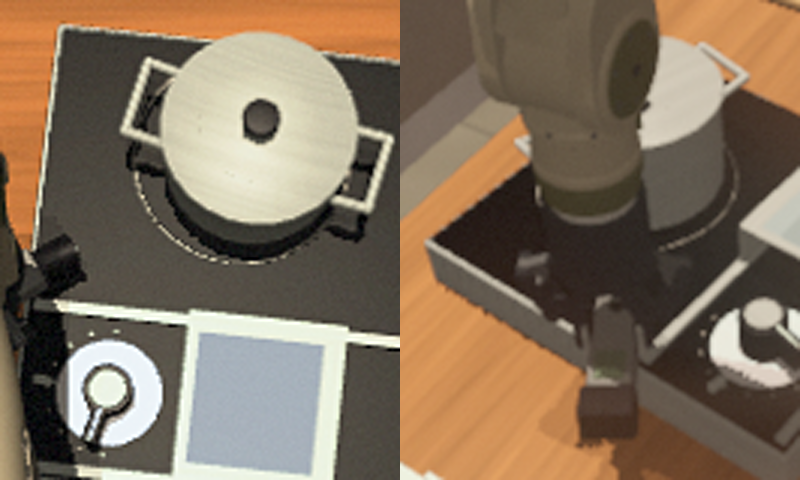

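Crop: the snout tip shows at about (75,258) in the top part, pointing toward the pot axis (knob at 262,118), with the handles clear. Checking the expected nose projection while holding.

```bash

python3 -m crank '{"travel":[[0,0,0],[0,0,0],[0,0,0],[0,0,0],[0,0,0]],"turn":[0,0,0,0,0]}' |grep -E "pos"
python3 - <<'E'
from h import *
st();c=ld("top");a=pr(c,[.6458,.0775,.12]);b=pr(c,[.6458-.5*.035,.0775+.866*.035,.12]);k=pr(c,[.735,-.08,.2])
for p in(a,b,k):print((p-[230,80])*3.0+1)
E
```

```text
tcp_pos: [0.6073, 0.1447, 0.0835]
17.63 tcp [0.6073 0.1447 0.0835] head 2.0945 zax [ 0. -0. -1.] F [-0.7 -0.9 -2.5] gap 35.2 q [ 0.11  0.46 -0.03  1.08 -0.    1.15]
[ 71.02814317 246.90228136]
[ 35.68983831 267.27039994]
[258.77452832 120.39913379]
```

```bash

python3 - <<'E'
from h import *
c=cam("top");g=cv2.cvtColor(c["image"],cv2.COLOR_RGB2GRAY);print("cols 236..");
for v in range(154,182):print(v,' '.join(f"{x:3d}" for x in g[v,236:264]))
s=cam("side");g=cv2.cvtColor(s["image"],cv2.COLOR_RGB2GRAY)
for n,l in dict(tailC=(-.085,0,.018),tailTL=(-.085,.022,.036),tailTR=(-.085,-.022,.036),tfL=(-.055,.022,.036),tfR=(-.055,-.022,.036)).items():
    O=np.array([.6073-.0008,.1447+.0014,.102]);h=-1.047
    P=O+[l[0]*np.cos(h)-l[1]*np.sin(h),l[0]*np.sin(h)+l[1]*np.cos(h),l[2]];print(n,pr(s,P),(pr(s,P)-[140,120])*3)
E
```

```text
cols 236..
154 144 142 142 143 144 136 212  54  65  65  67  66  67  75  75  75  77  77  75  75  75  78  78  76  75  76  76  76
155 150 147 143 144 146 139 183  57  64  67  67  64  64  70  76  74  75  79  75  76  78  75  75  78  74  78  78  77
156 147 149 148 148 147 152 179  56  65  65  67  67  66  66  76  77  76  73  77  76  78  74  77  78  77  76  76  77
157 146 142 143 139 143 167 144  58  67  69  64  65  68  72  66  62  82  74  74  79  76  75  74  79  76  77  78  74
158 116 116 116 117 103 184 141  60  66  66  67  71  67  37  21  24  56  80  77  72  75  74  81  75  76  75  79  77
159 125 121 122 120 103 183 100  61  67  66  70  53  44  21  26  24  30  48  80  76  75  76  80  77  79  78  77  77
160 128 126 123 117  89 191  99  67  67  68  39  23  23  19  34  24  24  60  81  77  75  79  77  77  77  77  81  79
161  78 133 129 125 112 204  66  66  43  17  20  23  15  21  32  40  51  52  57  79  80  81  76  79  79  76  76  78
162  27 110 105 130 121 219  34  16  19  17  25  23  28  33  47  59  68  73  60 136  77  80  78  79  79  80  76  74
163  18  74 146  94 100 124  13  20  26  33  
[... 1766 characters left out ...]
  84  79  83  79  81  77  78  78  77  82  78
179  26  40  38  52  22  31  57  40  22  24  23  36  77  68  69  66  67  81  76  77  74  76  77  78  76  79  83  79
180  33  40  50  58   1  45  80  78  76  78 115 238 229 187 187 181 149 168 125 124  83  89  86  85  81  82  79  76
181  33  56  68  61  14  66  77  74  79  75  73 104 227 223 219 218 225 247 246 249 250 250 246 217 213 173 172 129
tailC [208.36933405 262.74075098] [205.10800216 428.22225295]
tailTL [197.77475831 258.17515029] [173.32427493 414.52545087]
tailTR [217.30399348 257.9870159 ] [231.91198045 413.96104769]
tfL [199.16420926 247.60220803] [177.49262778 382.8066241 ]
tfR [218.27807127 247.43297085] [234.83421381 382.29891254]
```

The nose is where predicted: front edge mid ≈ (254,162) against a predicted (253.3,162). Hold for over 1.5 s.

```bash

python3 -m crank '{"travel":[[0,0,0],[0,0,0],[0,0,0],[0,0,0],[0,0,0]],"turn":[0,0,0,0,0]}' |grep -E "pos"
python3 -m crank '{"travel":[[0,0,0],[0,0,0],[0,0,0],[0,0,0],[0,0,0]],"turn":[0,0,0,0,0]}' |grep -E "pos"
python3 -m crank '{"travel":[[0,0,0],[0,0,0],[0,0,0],[0,0,0],[0,0,0]],"turn":[0,0,0,0,0]}' |grep -E "pos"
python3 -m crank '{"travel":[[0,0,0],[0,0,0],[0,0,0],[0,0,0],[0,0,0]],"turn":[0,0,0,0,0]}' |grep -E "pos"
python3 -c "from h import *;st();plan(.479,.33,.1,3.024);plan(.48,.365,.1,2.0945)
c=ld('top')
for u,v in((160,195),(245,200),(242,257),(160,250)):print(w(c,u/1.4,v/1.4,.07))"
```

```text
tcp_pos: [0.6075, 0.1442, 0.0834]
tcp_pos: [0.6074, 0.1442, 0.0834]
tcp_pos: [0.6075, 0.1443, 0.0834]
tcp_pos: [0.6074, 0.1443, 0.0834]
19.4 tcp [0.6074 0.1443 0.0834] head 2.0938 zax [-0. -0. -1.] F [-0.5  0.5 -2.5] gap 35.1 q [ 0.1   0.46 -0.03  1.08 -0.    1.15]
travel [ 5.626 -0.462 -0.416] turn -0.93 (or +-2pi) dist rows 5.4
travel [ 6.372e+00 -3.000e-03 -4.160e-01] turn -0.001 (or +-2pi) dist rows 6.1
[0.7233756  0.46429659 0.07      ]
[0.70996284 0.29339522 0.07      ]
[0.5985597  0.29687823 0.07      ]
[0.6140926  0.46011537 0.07      ]
```

```bash

python3 -m crank '{"travel":[[0.5,0,-0.2],[1.2,0,-0.4],[2,0,-0.4],[2.8,0,-0.4],[3.6,0,-0.4]],"turn":[0,0,0,0,0]}' |grep -E "pos"
python3 -m crank '{"travel":[[0.8,0,0],[1.6,0,0.3],[2.2,0,0.6],[2.7,0,1.0],[2.75,0,1.5]],"turn":[0,0,0,0,0]}' |grep -E "pos"
python3 -m crank '{"travel":[[0,0,0.4],[0,0,0.7],[0,0,0.9],[0,0,1.0],[0,0,1.0]],"turn":[0,0,0,0,0]}' |grep -E "pos|force"
python3 -c "from h import *;st();"
```

```text
tcp_pos: [0.535, 0.2699, 0.0997]
tcp_pos: [0.4793, 0.368, 0.0401]
tcp_pos: [0.4802, 0.3639, -0.0014]
wrist_force: [0.6, 0.3, -1.3]
20.65 tcp [ 0.4802  0.3639 -0.0014] head 2.0935 zax [-0.001 -0.001 -1.   ] F [ 0.6  0.3 -1.3] gap 35.1 q [ 0.52  0.5  -0.2   0.87 -0.    1.56]
```

```bash

python3 -m crank '{"travel":[[0,0,0.15],[0,0,0.3],[0,0,0.4],[0,0,0.43],[0,0,0.43]],"turn":[0,0,0,0,0]}' |grep -E "pos|force"
python3 -c "from h import *;st();"
```

```text
tcp_pos: [0.4803, 0.364, -0.0182]
wrist_force: [-0.7, -0.6, -2.2]
21.07 tcp [ 0.4803  0.364  -0.0182] head 2.0937 zax [-0.001 -0.    -1.   ] F [-0.7 -0.6 -2.2] gap 35.1 q [ 0.52  0.52 -0.22  0.84 -0.    1.56]
```

```bash

python3 -m crank '{"travel":[[0,0,0.03],[0,0,0.05],[0,0,0.05]],"turn":[0,0,0]}' |grep -E "pos|force"
python3 -m crank '{"travel":[[0,0,0],[0,0,0],[0,0,0],[0,0,0],[0,0,0]],"turn":[0,0,0,0,0]}' 80 |grep -E "force|gap"
python3 -m crank '{"travel":[[0,0,-0.4],[0,0,-1.2],[0,0,-2],[0,0,-3],[0,0,-4]],"turn":[0,0,0,0,0]}' 0|grep -E "pos|force|gap"
python3 -c "from h import *;st();"
python3 - <<'E'
# hob refinement from averaged crops: hub, clip by centroid of bright pixels in top & side
from h import *
np.set_printoptions(precision=4,suppress=True)
c=ld("top");s=ld("side")
for d,box in((c,(236,165,252,250)),):
    g=cv2.cvtColor(d["image"],cv2.COLOR_RGB2GRAY)
print("top cols 236..262 rows 198..214")
for v in range(198,216):print(v,' '.join(f"{x:3d}" for x in g[v,236:280]))
g=cv2.cvtColor(s["image"],cv2.COLOR_RGB2GRAY)
print("side cols 238 rows 240")
for v in range(240,254):print(v,' '.join(f"{x:3d}" for x in g[v,236:262]))
E
```

```text
tcp_pos: [0.4809, 0.3644, -0.0192]
wrist_force: [-0.1, -0.4, 0.4]
wrist_force: [-0.8, -0.3, -0.0]
finger_gap: 0.0797
tcp_pos: [0.4798, 0.3639, 0.1412]
wrist_force: [0.4, 0.8, -0.1]
finger_gap: 0.0191
22.15 tcp [0.4798 0.3639 0.1412] head 2.0938 zax [-0.001 -0.001 -1.   ] F [ 0.4  0.8 -0.1] gap 19.1 q [ 0.52  0.39  0.    1.19 -0.    1.56]
top cols 236..262 rows 198..214
198 171 212  74  84  84  83  83  84  83  84  82  84  84  84  82  81  74  97 182 251 244 242 241 241 241 241 241 242 240 243 242 242 242 242 241 242 242 241 241 242 246 245 136  84
199 192 178  77  80  81  84  84  82  83  82  84  83  86  83  83  82  97 177 251 244 243 241 241 241 242 243 242 243 243 245 243 243 242 242 242 240 242 241 241 241 243 246 245 166
200 201  68  80  84  83  85  82  83  85  82  78  94 141  79  79 108 205 251 244 242 241 240 241 241 242 245 245 246 246 248 247 248 245 244 242 242 242 241 242 241 240 243 246 245
201 204  71  83  85  85  86  81  83  85  84  74 135 251  75  89 168 252 244 242 241 242 242 242 242 246 247 244 184 131 132  80 143 215 249 246 243 243 241 241 241 242 241 242 247
202 221 
[... 3346 characters left out ...]
  56  82 132 168 192 200 207 212 211 211 211 211 211
248  51  52  51  54  53  59 145 181 187 170 121 107  97  61  56  58  82 132 149 166 177 183 189 196 195 192
249  50  53  53  53  53  57  97 144 154 118  71  96  90  60  58  55  57  58  60  74  91 108 124 142 140 127
250  54  54  53  55  55  54  68  85  81  67  56  57  57  56  57  59  55  58  66  84  75  61  60  59  60  60
251  55  51  54  53  53  53  58  62  63  58  56  57  55  57  57  57  57  57  73  97  86  61  60  63  61  60
252 129  92  54  51  54  56  57  56  55  57  57  56  58  58  55  59  59  57  65  80  70  60  60  61  58  62
253 161 152 132  91  55  54  57  55  56  58  56  55  57  59  56  57  59  58  57  58  59  57  61  59  60  61
```

```bash

python3 - <<'E'
from h import *
np.set_printoptions(precision=4,suppress=True)
c=ld("top");s=ld("side")
# dial disc centroids by ellipse fit on bright mask
for n,d,(u0,v0,u1,v1) in(("top",c,(240,180,290,235)),("side",s,(235,215,285,255))):
    g=cv2.cvtColor(d["image"],cv2.COLOR_RGB2GRAY)[v0:v1,u0:u1]
    m=(g>(170 if n=="top" else 150)).astype(np.uint8)
    cs,_=cv2.findContours(m,cv2.RETR_EXTERNAL,cv2.CHAIN_APPROX_NONE);k=cv2.convexHull(max(cs,key=cv2.contourArea))
    e=cv2.fitEllipse(k);print(n,e,"disc",w(d,e[0][0]+u0,e[0][1]+v0,.061))
H=w(c,265.6,209.2,.102);C=w(c,243.8,206.1,.068);C2=w(s,244.6,247.0,.068)
print("hub",H,"clip",C,C2)
th=-.113
for h in(H,):
  for cl in(C,C2,(C+C2)/2):
    v=cl-h;lx=v[0]*np.cos(th)+v[1]*np.sin(th);ly=-v[0]*np.sin(th)+v[1]*np.cos(th);print("ang",np.arctan2(ly,-lx),np.hypot(lx,ly),"world az",np.arctan2(v[1],v[0]))
E
```

```text
top ((25.682329177856445, 30.48587417602539), (34.84728240966797, 35.230751037597656), 101.67987060546875) disc [0.5256 0.048  0.061 ]
side ((20.472198486328125, 23.706275939941406), (28.70928382873535, 32.76459884643555), 10.763986587524414) disc [0.5313 0.0661 0.061 ]
hub [0.5252 0.0467 0.102 ] clip [0.5369 0.1058 0.068 ] [0.5385 0.1073 0.068 ]
ang 1.6541995140839891 0.06022341951411137 world az 1.374393139505804
ang 1.6741116742246116 0.062040572259200705 world az 1.3544809793651817
ang 1.6643035716219994 0.06112896677133836 world az 1.3642890819677937
```

Thermometer laid down. Now pinch the lever from above: hub (0.525,0.047), lever at azimuth ≈2.89, clip at azimuth ≈1.37.

```bash

python3 -m crank '{"travel":[[0,0,0],[0,0,0],[0,0,0],[0,0,0],[0,0,0]],"turn":[-0.12,-0.24,-0.36,-0.48,-0.6]}' 45|grep -E "gap"
python3 -m crank '{"travel":[[0,0,0],[0,0,0],[0,0,0]],"turn":[-0.1,-0.2,-0.2]}' |grep -E "pos|gap"
python3 -c "from h import *;st();plan(.4905,.0562,.1,2.893)"
```

```text
finger_gap: 0.0449
tcp_pos: [0.4806, 0.3643, 0.1401]
finger_gap: 0.0444
22.82 tcp [0.4806 0.3643 0.1401] head 2.8962 zax [-0. -0. -1.] F [ 0.6  0.2 -0.3] gap 44.4 q [ 0.52  0.39  0.    1.18 -0.    0.76]
travel [-2.112 -7.411  1.004] turn 0.003 (or +-2pi) dist rows 7.5
```

```bash

python3 -m crank '{"travel":[[-0.27,-0.95,0],[-0.54,-1.9,0],[-0.8,-2.8,0],[-1.08,-3.8,0],[-1.35,-4.75,0]],"turn":[0,0,0,0,0]}' |grep -E "gap"
python3 -m crank '{"travel":[[-0.27,-0.95,0],[-0.5,-1.8,0],[-0.7,-2.5,0.4],[-0.76,-2.66,0.8],[-0.76,-2.66,1.0]],"turn":[0,0,0,0,0]}' |grep -E "pos|gap"
python3 -m crank '{"travel":[[0,0,0],[0,0,0]],"turn":[0,0]}' |grep -E "pos|gap"
python3 -c "from h import *;st();plan(.4905,.0562,.052,2.893)"
```

```text
finger_gap: 0.0456
tcp_pos: [0.4892, 0.0541, 0.099]
finger_gap: 0.0448
tcp_pos: [0.4893, 0.0569, 0.1001]
finger_gap: 0.0452
23.82 tcp [0.4893 0.0569 0.1001] head 2.8932 zax [-0.001  0.    -1.   ] F [ 0.1  1.1 -0.1] gap 45.2 q [-0.05  0.21 -0.35  1.01  0.    0.2 ]
travel [-0.034 -0.01   1.201] turn 0.0 (or +-2pi) dist rows 1.2
```

```bash

python3 -m crank '{"travel":[[0,0,0.3],[0,0,0.6],[0,0,0.9],[0,0,1.2],[0,0,1.2]],"turn":[0,0,0,0,0]}' |grep -E "pos|force|gap"
python3 -m crank '{"travel":[[0,0,0],[0,0,0],[0,0,0],[0,0,0],[0,0,0]],"turn":[0,0,0,0,0]}' 5 25|grep -E "pos|force|gap"
python3 -m crank '{"travel":[[0,0,0],[0,0,0]],"turn":[0,0]}' |grep -E "pos|force|gap"
python3 -c "from h import *;st();
hub=np.array([.5254,.0473]);s=get_state()
for a in (2.893,2.6,2.3,2.0,1.7,1.37):
  r=.0361;print(a,hub+r*np.array([np.cos(a),np.sin(a)]))"
```

```text
tcp_pos: [0.4887, 0.0577, 0.0511]
wrist_force: [-0.6, -0.2, 0.1]
finger_gap: 0.045
tcp_pos: [0.4902, 0.0574, 0.0534]
wrist_force: [-2.0, 5.1, 6.1]
finger_gap: 0.0136
tcp_pos: [0.4902, 0.0574, 0.0534]
wrist_force: [-1.9, 6.3, 4.9]
finger_gap: 0.0134
24.82 tcp [0.4902 0.0574 0.0534] head 2.8946 zax [ 0.002  0.002 -1.   ] F [-1.9  6.3  4.9] gap 13.4 q [-0.05  0.26 -0.42  0.89  0.    0.2 ]
2.893 [0.49040973 0.05618205]
2.6 [0.49446632 0.0659096 ]
2.3 [0.50134744 0.07421996]
2.0 [0.5103771  0.08012564]
1.7 [0.52074871 0.0830991 ]
1.37 [0.53260013 0.08267468]
```

Lever pinched (13.4 mm). Swing it along the arc.

```bash

python3 -m crank '{"travel":[[-0.002,0.054,0],[-0.0065,0.108,0],[-0.0146,0.162,0],[-0.026,0.2145,0],[-0.04,0.267,0]],"turn":[0.06,0.12,0.18,0.24,0.3]}' |grep -E "pos|force|gap"
python3 -m crank '{"travel":[[-0.002,0.054,0],[-0.0065,0.108,0],[-0.0146,0.162,0],[-0.026,0.2145,0],[-0.04,0.267,0]],"turn":[0.06,0.12,0.18,0.24,0.3]}' |grep -E "pos|force|gap"
python3 -c "from h import *;st()"
```

```text
tcp_pos: [0.4944, 0.0674, 0.0534]
wrist_force: [-1.1, 4.6, 5.6]
finger_gap: 0.0135
tcp_pos: [0.5014, 0.0758, 0.0534]
wrist_force: [-1.9, 5.8, 4.8]
finger_gap: 0.0135
25.65 tcp [0.5014 0.0758 0.0534] head 2.2922 zax [ 0.002  0.002 -1.   ] F [-1.9  5.8  4.8] gap 13.5 q [-0.01  0.28 -0.39  0.9   0.    0.84]
```

```bash

python3 -m crank '{"travel":[[-0.002,0.054,0],[-0.0065,0.108,0],[-0.0146,0.162,0],[-0.026,0.2145,0],[-0.04,0.267,0]],"turn":[0.06,0.12,0.18,0.24,0.3]}' |grep -E "force"
python3 -m crank '{"travel":[[-0.002,0.054,0],[-0.0065,0.108,0],[-0.0146,0.162,0],[-0.026,0.2145,0],[-0.04,0.267,0]],"turn":[0.06,0.12,0.18,0.24,0.3]}' |grep -E "force"
python3 -m crank '{"travel":[[-0.002,0.054,0],[-0.0065,0.108,0],[-0.0146,0.162,0],[-0.026,0.2145,0],[-0.045,0.287,0]],"turn":[0.06,0.12,0.18,0.24,0.323]}' |grep -E "force"
python3 -m crank '{"travel":[[0,0,0],[0,0,0]],"turn":[0,0]}' |grep -E "pos|force|gap"
python3 -c "from h import *;st()"
```

```text
wrist_force: [-1.3, 6.2, 4.0]
wrist_force: [-0.2, 5.3, 3.8]
wrist_force: [0.7, 5.2, 3.2]
tcp_pos: [0.5333, 0.0841, 0.0535]
wrist_force: [0.4, 5.8, 2.4]
finger_gap: 0.0136
27.07 tcp [0.5333 0.0841 0.0535] head 1.3709 zax [ 0.003  0.002 -1.   ] F [0.4 5.8 2.4] gap 13.6 q [ 0.01  0.34 -0.3   0.93  0.    1.78]
```

Lever at heading 1.371, as aimed. Release, lift and move clear behind the guard, then check the lever.

```bash

python3 -m crank '{"travel":[[0,0,0],[0,0,0],[0,0,0],[0,0,0]],"turn":[0,0,0,0]}' 40|grep -E "force|gap"
python3 -m crank '{"travel":[[0,0,-0.4],[0,0,-1],[0,0,-1.6],[0,0,-2.2],[0,0,-2.2]],"turn":[0,0,0,0,-0.087]}' |grep -E "pos|force|gap"
python3 -c "from h import *;st();plan(.4972,-.2011,.14,1.458)"
```

```text
wrist_force: [-0.7, 0.2, 0.2]
finger_gap: 0.0399
tcp_pos: [0.5348, 0.0826, 0.1451]
wrist_force: [0.7, -0.5, 0.6]
finger_gap: 0.0399
27.82 tcp [0.5348 0.0826 0.1451] head 1.4581 zax [ 0.008 -0.    -1.   ] F [ 0.7 -0.5  0.6] gap 39.9 q [ 0.01  0.27 -0.16  1.14 -0.    1.69]
travel [-7.154 -0.137  0.128] turn 0.0 (or +-2pi) dist rows 6.9
```

```bash

python3 -m crank '{"travel":[[-0.8,0,0],[-1.7,0,0],[-2.6,-0.03,0],[-3.5,-0.06,0],[-4.4,-0.08,0]],"turn":[0,0,0,0,0]}' 0|grep -E "gap"
python3 -m crank '{"travel":[[-0.8,0,0],[-1.6,0,0],[-2.3,-0.03,0],[-2.75,-0.06,0],[-2.75,-0.06,0]],"turn":[0,0,0,0,0]}' |grep -E "pos|gap"
python3 - <<'E'
from h import *
st();plan(.4972,-.2011,.060,1.458)
c=cam("top");s=cam("side");np.savez("top2.npz",**c);np.savez("side2.npz",**s)
o=np.zeros((560,800,3),np.uint8)
o[:,:400]=cv2.resize(c["image"][160:265,215:290,::-1],(400,560),interpolation=cv2.INTER_CUBIC)
o[:,400:]=cv2.resize(s["image"][180:390,135:285,::-1],(400,560),interpolation=cv2.INTER_CUBIC)
cv2.imwrite("pics/p7.png",o)
E
```

```text
finger_gap: 0.0002
tcp_pos: [0.4935, -0.2044, 0.1401]
finger_gap: 0.0002
28.65 tcp [ 0.4935 -0.2044  0.1401] head 1.453 zax [ 0.    -0.002 -1.   ] F [-0.1 -0.2  0.5] gap 0.2 q [-0.54  0.26 -0.18  1.13 -0.    1.15]
travel [0.094 0.081 2.002] turn -0.005 (or +-2pi) dist rows 1.9
```

View pics/p7.png

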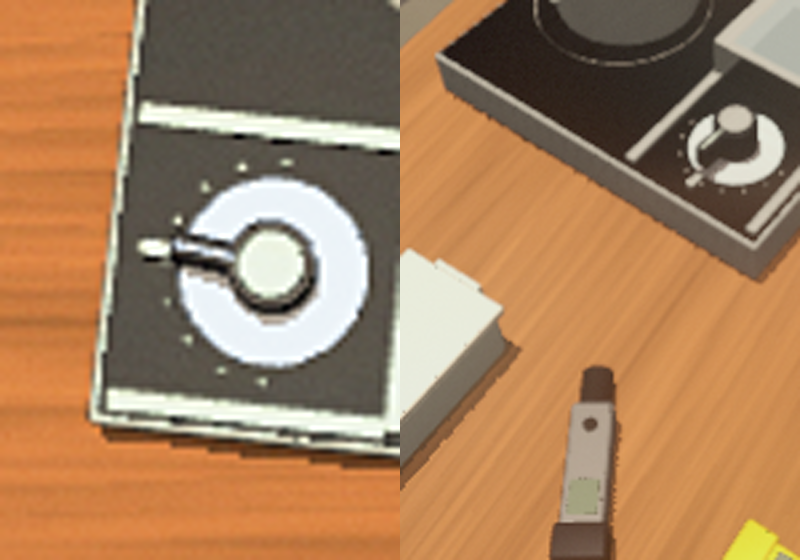

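Crop: the lever runs from the hub (270,263) to its end (176,246), in line with the clip (155,248). The thermometer lies flat on bare wood. Now the guard.

```bash

python3 -m crank '{"travel":[[0.05,0.08,0.5],[0.09,0.08,1.0],[0.09,0.08,1.5],[0.09,0.08,2],[0.09,0.08,2]],"turn":[0,0,0,0,0]}' |grep -E "pos|force"
python3 -m crank '{"travel":[[0.2,0,0],[0.4,0,0],[0.6,0,0],[0.8,0,0],[1.0,0,0]],"turn":[0,0,0,0,0]}' |grep -E "pos|force"
python3 -c "from h import *;st();plan(.5165,-.0308,.060,1.458)"
```

```text
tcp_pos: [0.495, -0.1943, 0.0566]
wrist_force: [-0.5, 0.4, 0.1]
tcp_pos: [0.503, -0.1572, 0.0615]
wrist_force: [0.0, -3.7, 1.7]
29.58 tcp [ 0.503  -0.1572  0.0615] head 1.4583 zax [ 0.002 -0.002 -1.   ] F [ 0.  -3.7  1.7] gap -0.2 q [-0.45  0.31 -0.33  0.94 -0.    1.23]
travel [ 3.178 -0.02   0.037] turn 0.0 (or +-2pi) dist rows 3.0
```

```bash

python3 -m crank '{"travel":[[0.3,0,0],[0.6,0,0],[0.9,0,0],[1.2,0,0],[1.5,0,0]],"turn":[0,0,0,0,0]}' |grep -E "pos|force"
python3 -m crank '{"travel":[[0.3,0,0],[0.6,0,0],[0.9,0,0],[1.15,0,0],[1.3,0,0]],"turn":[0,0,0,0,0]}' |grep -E "pos|force"
python3 -c "from h import *;st();plan(.5165,-.0308,.060,1.458)"
```

```text
tcp_pos: [0.5094, -0.097, 0.0605]
wrist_force: [-0.1, -3.6, 1.5]
tcp_pos: [0.5148, -0.0448, 0.0601]
wrist_force: [0.8, -2.6, 2.0]
30.42 tcp [ 0.5148 -0.0448  0.0601] head 1.4589 zax [-0.  0. -1.] F [ 0.8 -2.6  2. ] gap -0.1 q [-0.24  0.29 -0.35  0.93  0.    1.44]
travel [0.354 0.003 0.002] turn 0.001 (or +-2pi) dist rows 0.3
```

```bash

python3 -m crank '{"travel":[[0.05,0,0],[0.1,0,0],[0.15,0,0],[0.2,0,0],[0.2,0,0]],"turn":[0,0,0,0,0]}' |grep -E "pos|force"
python3 -m crank '{"travel":[[0.03,0,0],[0.06,0,0],[0.06,0,0]],"turn":[0,0,0]}' |grep -E "pos|force"
python3 -m crank '{"travel":[[0.03,0,0],[0.05,0,0],[0.05,0,0]],"turn":[0,0,0]}' |grep -E "pos|force"
```

```text
tcp_pos: [0.5154, -0.0382, 0.06]
wrist_force: [0.5, -0.8, 0.9]
tcp_pos: [0.5156, -0.036, 0.06]
wrist_force: [-0.3, -1.7, 0.4]
tcp_pos: [0.5159, -0.0339, 0.06]
wrist_force: [-0.3, -1.7, -1.1]
```

```bash

python3 -m crank '{"travel":[[0.03,0,0],[0.05,0,0],[0.05,0,0]],"turn":[0,0,0]}' |grep -E "pos|force"
python3 -m crank '{"travel":[[0.02,0,0],[0.04,0,0],[0.04,0,0]],"turn":[0,0,0]}' |grep -E "pos|force"
```

```text
tcp_pos: [0.5161, -0.0318, 0.06]
wrist_force: [-0.9, -1.9, -0.2]
tcp_pos: [0.5163, -0.0303, 0.06]
wrist_force: [-1.5, -1.9, -0.8]
```

```bash

python3 -m crank '{"travel":[[0.02,0,0],[0.05,0,0],[0.05,0,0]],"turn":[0,0,0]}' |grep -E "pos|force"
python3 -m crank '{"travel":[[0.02,0,0],[0.05,0,0],[0.05,0,0]],"turn":[0,0,0]}' |grep -E "pos|force"
```

```text
tcp_pos: [0.5163, -0.0303, 0.0601]
wrist_force: [-2.5, -8.7, -0.4]
tcp_pos: [0.5163, -0.0304, 0.0602]
wrist_force: [-4.6, -16.7, -0.7]
```

```bash

python3 -m crank '{"travel":[[0.02,0,0],[0.05,0,0],[0.05,0,0]],"turn":[0,0,0]}' |grep -E "pos|force"
python3 -m crank '{"travel":[[0.02,0,0],[0.05,0,0],[0.05,0,0]],"turn":[0,0,0]}' |grep -E "pos|force"
```

```text
tcp_pos: [0.5162, -0.0305, 0.0602]
wrist_force: [-5.5, -21.6, -0.2]
tcp_pos: [0.5162, -0.0306, 0.0602]
wrist_force: [-6.7, -28.8, 0.3]
```

The stop is reached where predicted (y -0.030), with force rising and no motion. Back off and take a last look.

```bash

python3 -m crank '{"travel":[[-0.3,0,0],[-0.8,0,0],[-1.5,0,0],[-2,0,-0.5],[-2.5,0,-1.3]],"turn":[0,0,0,0,0]}' |grep -E "pos|force"
python3 -m crank '{"travel":[[-0.7,0,-0.5],[-1.4,0,-1],[-2,0,-1.3],[-2.5,0,-1.5],[-2.5,0,-1.5]],"turn":[0,0,0,0,0]}' |grep -E "pos|force"
python3 -m crank '{"travel":[[0,0,0],[0,0,0],[0,0,0]],"turn":[0,0,0]}' |grep -E "pos|force"
python3 - <<'E'
from h import *
st()
c=cam("top");s=cam("side");a=ld("top");b=ld("side")
o=np.zeros((560,800,3),np.uint8)
o[:,:400]=cv2.resize(c["image"][85:295,130:280,::-1],(400,560),interpolation=cv2.INTER_CUBIC)
o[:,400:]=cv2.resize(s["image"][90:300,140:290,::-1],(400,560),interpolation=cv2.INTER_CUBIC)
cv2.imwrite("pics/p8.png",o)
# did the pot, box, mug move?
for n,(u0,v0,u1,v1) in dict(pot=(265,85,365,170),box=(110,135,178,188),mug=(418,200,470,240)).items():
    x=cv2.cvtColor(a["image"],cv2.COLOR_RGB2GRAY)[v0:v1,u0:u1].astype(np.float32);y=cv2.cvtColor(c["image"],cv2.COLOR_RGB2GRAY)[v0:v1,u0:u1].astype(np.float32)
    print(n,cv2.phaseCorrelate(x,y),abs(x-y).mean())
E
```

```text
tcp_pos: [0.504, -0.1214, 0.1099]
wrist_force: [0.2, -0.3, -0.2]
tcp_pos: [0.4967, -0.2251, 0.1747]
wrist_force: [0.5, -0.4, 0.1]
tcp_pos: [0.4947, -0.2198, 0.1716]
wrist_force: [1.1, 0.1, -0.6]
33.92 tcp [ 0.4947 -0.2198  0.1716] head 1.459 zax [-0.001  0.001 -1.   ] F [ 1.1  0.1 -0.6] gap -0.2 q [-0.57  0.26 -0.1   1.21  0.    1.12]
pot ((-0.020383358093368997, -0.030463970453077138), 0.9903358813656701) 1.933647
box ((0.0004245156126216898, -0.023587215666665884), 1.0024006572770483) 1.1828524
mug ((-0.09054133036926615, 0.32680397462114286), 0.2853569560580783) 49.90673
```

View pics/p8.png

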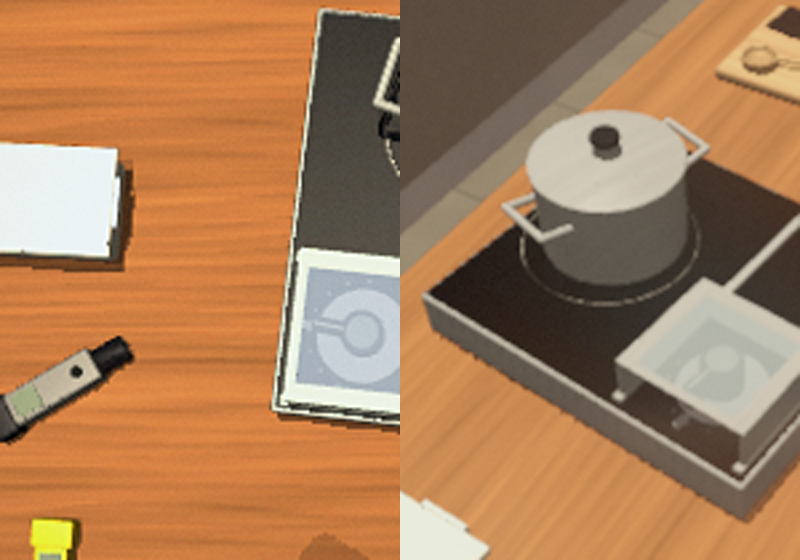

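The guard covers the lever, which still points at the clip; the pot stands in place and the thermometer lies flat. The top view of the mug is hidden by the arm, so check it in the side camera, then hand in.

```bash
python3 - <<'E'
from h import *
b=ld("side");s=cam("side")
x=b["image"][120:165,322:365].mean(2);y=s["image"][120:165,322:365].mean(2)
print("mug",abs(x-y).mean(),cv2.phaseCorrelate(x,y))
st();print(hand_in())
E
```

```text
mug 16.635658914728683 ((1.070292005838823, 1.267242727745824), 0.39255548015441405)
34.07 tcp [ 0.4948 -0.22    0.1717] head 1.4593 zax [-0.001  0.001 -1.   ] F [-0.1  0.6  0.3] gap -0.4 q [-0.57  0.26 -0.1   1.21  0.    1.12]
the job is handed in; nothing more can be done
None
```

The job is done as asked and was handed in at 34 s of the 67 s allowed. My one inconclusive check is whether the mug stayed put.

- **First grasp:** It closed on air. The fingertips turned out to be about 28 mm above the reported TCP, which I measured by touching bare worktop with the closed fingers. I then regripped with that correction.
- **Thermometer:** I held the snout level about 101 mm from the pot's side for about 2 s, aimed within about 2 mm of the pot's axis. I then laid it flat on the bare worktop.
- **Lever:** I pinched it and turned it to world azimuth 1.371. My measurements of the clip gave about 1.36, and afterwards the picture put the lever at about 1.39, so it agrees to roughly 0.03 rad.
- **Guard:** I pushed it to its stop, at the predicted position, until the force rose to about 29 N with no further motion. The last picture shows it over the lever, with the lever still on the clip.
- **Pot and food box:** Their images shifted by less than 0.05 px, so neither moved.
- **Mug:** The arm hid it in the top view. The side-view comparison gave about a 1 px shift with poor correlation, probably because the arm or its shadow changed the picture. The gripper stayed roughly 0.1 m or more from the mug, and I felt no force near it.

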